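Shut and latch the objective case

ROBOT

A 6-joint arm with a two-finger parallel gripper is mounted at the origin on the work surface. World frame = base frame: x ahead of the robot, y to its left, z up, the work surface at z = 0. Lengths are in mm, angles in degrees, forces in N, time in s.
With the tool pointing down it reaches from about 300 to 850 mm from the base axis. Payload 4.2 kg.
Tool frame: the origin (TCP) lies midway between the tips of the shut fingers; the grasp point (between the pads) lies 19 mm behind it; x points along the fingers, y is the direction in which the jaws open and shut, and the axes are right-handed (so a half turn about x gives the same grasp; the last joint's range is limited). The gripper opens to 91 mm and grips with 3 to 60 N. Pads are 32 mm wide; open, the fingers measure 118 mm over their backs; the gripper's body (76 mm by 178 mm) begins 60 mm behind the grasp point.
Start: joints at [70.932, 18.312, 89.639, -0, 72.044, -1.146], TCP at [176.945, 547.117, 183.276] pointing down, gripper open.
Joint ranges: [-177.97, 177.97], [-48.28, 115.42], [12.27, 149.76], [-77.06, 257.06], [2.81, 150.46], [-146.56, 146.56]. Speed limits (degrees/s): [147.25, 147.25, 180, 180, 180, 180].

INTERFACE

Orientations are given as [roll, pitch, yaw] about the fixed x, y, z axes, in that order (R = Rz(yaw) Ry(pitch) Rx(roll)).
In Python, from workcell import env gives the robot as it stands.
- The arm moves only by the shell command python3 -m handwheel 'ROWS' [FORCE]. ROWS is text: rows parted by semicolons, each of 7 numbers parted by spaces: the turn, a rotation vector about the tool's x, y, z in degrees, then the shift along the tool's x, y, z in m, then the finger opening in m, from 0 to 0.0912. In form: rx ry rz x y z grip; .... A call has 1 to 12 rows; each row is the pose to reach, as a shift and turn from the pose commanded when the call began, along the tool's axes at that moment; what a row does not reach only later rows make up. A row lasts 1/12 s, in which the tool goes at most 41.7 mm and 7.16 degrees, less where a joint would pass 70% of its speed; a pose out of reach is approached as far as the arm can. A call with a gripper value outside its range is refused whole. The fingers move at their own pace and stop on an object; FORCE is the grip in N (left out, the last holds). Time passes only in rows, so rows that repeat a pose let the fingers close. It gives the time, the measured TCP pose, the force and the opening at its end, in the units of the state.
- env.state(): the state, without advancing time (a new reading comes with each control period).
- env.grab_frame(name): name is "side" or "top"; returns the picture (384x512x3 uint8, red, green, blue); there is no depth.
- env.get_calibration(name): a dict with "mtx" (3x3 intrinsics, pixels), "k1" (the pictures are not rectified: a ray, as slopes to the right and down, at radius r is drawn at 1 + k1 r^2 times it, then the intrinsics apply), "T" (4x4, takes a point from camera to world coordinates). Camera axes: x right, y up, looking along -z (the intrinsics and any distortion apply to the point x, -y, -z); pixel columns grow to the right and rows downward; lengths in mm; the calibration is good to about 2 mm. A picture is of the moment at which its call begins. get_calibration takes no time and is no camera call.
- env.job_done(): hands the job in, once; it reports no verdict.
The state is a dict: "time_s": time; "qpos": joint angles; "qvel": joint speeds; "effort": joint torques, N m; "ee_pos": TCP position; "ee_rot": TCP orientation; "force": force on the tool from outside, world axes, zero at the start; "torque": the same for the moment, N m; "gripper_width": finger opening in mm.
Only numpy, scipy, OpenCV 4.12 (cv2) and the standard library are available. Lean on these libraries where they do the work, as an engineer would, in place of code of your own. Each camera call takes 0.05 s, during which the arm holds its last target. There are 200 camera calls.

TASK

The lid of the black case that holds the microscope objectives is standing open, leaning back. Push it over past upright and let go so that its own weight swings it shut, then press its front edge down until the spring catch snaps, and keep pressing with about 15 N for a second to seat the seal before letting go; the lid must stay latched. Never push on the lid with more than 25 N, and leave the other things on the bench where they are.

Things in the scene. Friction and masses are not known exactly. Their poses are not given: they have to be found in the camera images.
- case: Black plastic case fixed to the bench, 170 mm deep (its x) by 220 mm wide (its y) by 80 mm high; origin at the centre of its underside. The hinge runs along its y on the top edge of its +x side; the spring roller catch is in the middle of its -x side (the front), reaching to 20 mm in front of the front wall and 97 mm high at most. Only its place and its yaw vary.
- hinge (a point): Middle of the hinge line on the case: at x = +85 mm, z = 92 mm in the case's frame; same axes as the case.
- lid (a joint): Angle of the lid in rad: 0 is level (shut), 1.57 upright, 1.95 its rear stop. Lid 170 mm from hinge to front edge, 220 mm wide, about 0.45 kg. It starts at 1.62 to 1.82. The hinge is stiff and damped: the lid stays put near upright, falls by itself once pushed below about 1.0 to 1.3, and comes down in 1 to 2 s. It then rests on top of the catch at 0.07 to 0.12, not yet latched.
- lid_edge (a point): Middle of the lid's free front edge, on its outer face: 170 mm from the hinge and 10 mm out from the plane through the hinge line; moves with the lid. Its x axis points from the front edge to the hinge, its z axis out of the outer face (up when shut).
- lid_press (a point): Where to press the shut lid: outer face, 15 mm in from the front edge, mid-width. Here 8 to 12 N make the catch give way; the force then drops, and rises steeply where the lid meets a hard rest. Catch and rest are screw-adjusted, each by 5 mm: the rest comes 10 to 16 mm below the height where the lid lay on the catch, and latched the lid reads -0.02 to 0.05 rad. Axes as lid_edge.
- dropper: Bystander: brown dropper bottle, 32 mm across, 75 mm high, beyond one end of the case; origin under its centre.
- objective: Bystander: loose brass objective, 32 mm across, 40 mm high, near the robot's end of the case; origin under its centre.
- canister: Bystander: grey lens canister, 42 mm across, 50 mm high, behind the hinge side of the case, below the leaning lid; origin under its centre.
- slidebox: Bystander: white slide box, 90 x 120 x 34 mm; origin under its centre.
- dish: Bystander: shallow glass dish, 90 mm across, 15 mm high; origin under its centre.
- mouse: Bystander: black computer mouse, 105 x 60 x 33 mm; origin under its centre.
- driver: Bystander: screwdriver 150 mm long, lying on the bench; origin under its middle.

How it is judged (in metres and radians):
On the way, in this order (a step that is already met when the one before it is completed fails the run):
1. the lid, pushed past upright and let go, is falling shut on its own with nothing touching it (value of joint lid between 0.12 and 1.15 rad and velocity of joint lid below -0.15 rad/s and contact force between each of the fingers, the arm and lid below 0.1 N), for 0.2 s.
2. the lid, down past its catch, is pressed onto its rest with about 15 N (11 to 20 N) (value of joint lid below 0.055 rad and contact force between the fingers and lid between 11 and 20 N), for 0.5 s.
At the end, for the whole second after the job is handed in: the lid is shut and held by its catch: it reads below 0.055 rad (about 10 mm at the front edge), is at rest and is touched by nothing (value of joint lid below 0.055 rad and velocity of joint lid between -0.02 and 0.02 rad/s and contact force between each of the fingers, the arm and lid below 0.1 N).
It fails at once if the robot pushes on the lid with more than 25 N (contact force between any of the fingers, the arm and lid above 25 N).
It fails at once if a bystander is moved by more than 30 mm (distance of any of dropper, objective, canister, slidebox, dish, mouse, driver from where it was at the start of the episode above 0.03 m).
It also fails if it takes over 64 s, if anything falls off the work surface, if the arm or the gripper's body presses on something with over 40 N, if the wrist force passes 120 N, or if a joint passes its speed limit or range.

## Working session

There is one attempt and no reset: what is moved stays moved. The work goes in short steps, Python scripts to look and compute and a shell command to move; the robot and the scene stay as the last step left them, time stands still between calls to the robot, and variables do not carry over. Pictures are saved under pics/ and viewed, on a budget of 10 in all, crops included, one or two more only if the job needs it, and the job is handed in when it is done.

```bash
ls; mkdir -p pics
python3 - <<'E'
from workcell import env
import cv2
for n in("side","top"):
    c=env.get_calibration(n);print(n,c["mtx"],c["k1"],c["T"])
    cv2.imwrite(f"pics/{n}0.png",cv2.cvtColor(env.grab_frame(n),cv2.COLOR_RGB2BGR))
print(env.state())
E
```

```text
pics
side [[388.13809608   0.         258.43327984]
 [  0.         388.13809608 184.44501559]
 [  0.           0.           1.        ]] -0.0006049372610390379 [[ 6.57834308e-01 -5.04904191e-01  5.58861146e-01  1.26145084e+03]
 [ 7.53118877e-01  4.48975044e-01 -4.80867307e-01 -5.39468411e+02]
 [-8.12278849e-03  7.37219891e-01  6.75604065e-01  8.87930923e+02]
 [ 0.00000000e+00  0.00000000e+00  0.00000000e+00  1.00000000e+00]]
top [[462.283615     0.         253.4075061 ]
 [  0.         462.283615   189.14083739]
 [  0.           0.           1.        ]] -0.09589125297441099 [[ 1.26769964e-02  9.97736062e-01 -6.60457795e-02  4.96535835e+02]
 [-9.99784268e-01  1.37344460e-02  1.55814722e-02  2.18983461e+01]
 [ 1.64532989e-02  6.58340050e-02  9.97694930e-01  1.28340914e+03]
 [ 0.00000000e+00  0.00000000e+00  0.00000000e+00  1.00000000e+00]]
{'time_s': 0.1, 'qpos': array([ 7.09329333e+01,  1.83475073e+01,  8.96985350e+01, -1.07340258e-03,
        7.20429042e+01, -1.14364643e+00]), 'qvel': array([-0.12006426, -0.09014614, -0.13961331, -0.03291795, -0.01792324,
       -0.02868922]), 'effort': array([-1.56540369e-03, -4.13332558e+01, -2.32504731e+01,  7.26986979e-02,
        4.23454586e-02, -4.88380579e-05]), 'ee_pos': array([176.77845676, 546.63953585, 182.51507129]), 'ee_rot': array([ -90.48624531,   89.91104767, -108.40933383]), 'force': array([ 0.41020405,  0.2483214 , -0.29612284]), 'torque': array([0.01583364, 0.05556099, 0.05533873]), 'gripper_width': 91.09079055530158}
```

View pics/side0.png

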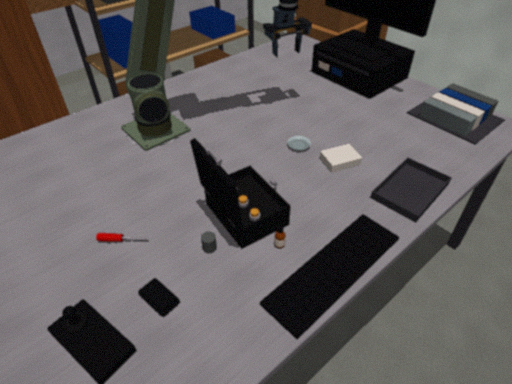

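View pics/top0.png

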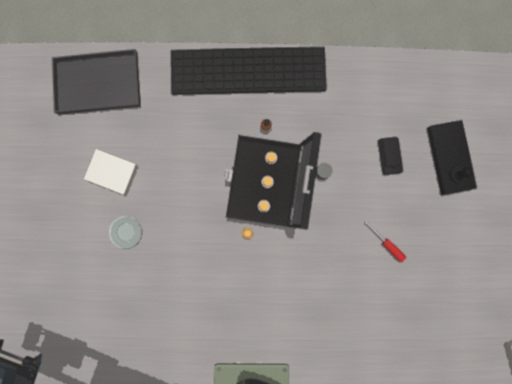

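The side view shows the lid standing at about (215,185), with the dropper at (280,240) and the canister at (208,242). In the top view the case spans about (228..318, 135..228). The hinge is on the right (world −y), the catch at (229,175), the canister at (324,171) and the objective at (248,233). Next I'll enlarge both views to get corners.

Run:
```python
import cv2,numpy as np
a=cv2.imread("pics/top0.png")[115:245,215:345];b=cv2.imread("pics/side0.png")[135:265,185:315]
f=lambda i:cv2.convertScaleAbs(cv2.resize(i,(400,400),interpolation=cv2.INTER_CUBIC),alpha=1.8,beta=20)
cv2.imwrite("pics/crop1.png",np.hstack([f(a),f(b)]))
```

```text
(no output)
```

View pics/crop1.png

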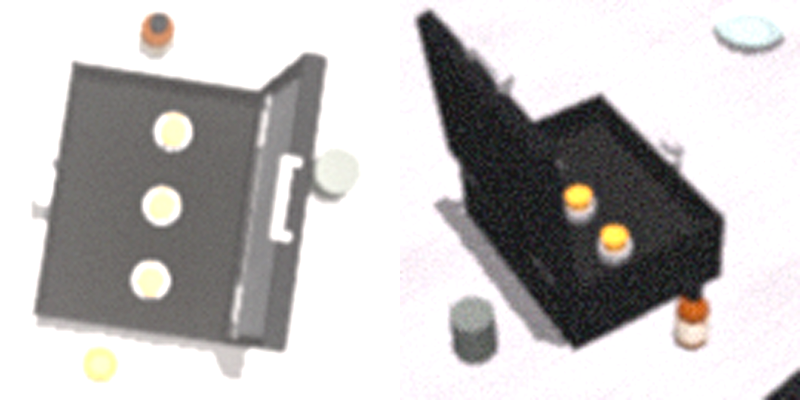

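```bash
cat > h.py <<'E'
import numpy as np,cv2
from workcell import env
def ray(n,uv):
    c=env.get_calibration(n);k=np.array([c["k1"],0,0,0])
    p=cv2.undistortPoints(np.array([[uv]],float),c["mtx"],k)[0,0]
    T=c["T"];return T[:3,3],T[:3,:3]@[p[0],-p[1],-1]
def atz(n,uv,z):
    o,d=ray(n,uv);return o+d*(z-o[2])/d[2]
E
python3 - <<'E'
from h import *
s=400/130
t=lambda u,v:((u+.5)/s+215-.5,(v+.5)/s+115-.5)
sd=lambda u,v:((u-400+.5)/s+185-.5,(v+.5)/s+135-.5)
A,B=atz("top",t(74,64),80),atz("top",t(37,316),80)
print("front",A,B,np.linalg.norm(A-B))
f=A-B; yw=np.arctan2(f[1],f[0])  # along +-case y
# case x = toward -y world ; y=z×x
x=np.array([f[1],-f[0],0])/np.hypot(f[0],f[1]);y=np.cross([0,0,1],x)
c=(A+B)/2+85*x;c[2]=0
print("case",c,"xaxis",x,"yaxis",y,"yaw",np.degrees(np.arctan2(x[1],x[0])))
for n,uv in[("top",t(235,335)),("top",t(262,92)),("top",t(325,58)),("top",t(285,348)),("top",t(305,55)),("side",sd(430,12)),("side",sd(418,18)),("side",sd(722,215)),("side",sd(600,97))]:
    o,d=ray(n,uv);out=[]
    for side in(110,-110):
        l=(side-(o-c)@y)/(d@y);p=o+l*d-c;out.append(np.round([p@x,p[2]]))
    q=atz(n,uv,80)-c; print(n,np.round(uv),out,"z80:",np.round([q@x,q@y]))
for n,uv,z in[("canister",t(336,172),50),("objective",t(100,364),40),("dropper",t(158,25),75)]:
    q=atz("top",uv,z);print(n,q,(q-c)@x,(q-c)@y)
E
```

```text
front [717.22560627  43.5727652   80.        ] [501.76996258  71.59445418  80.        ] 217.27022218711303
case [598.53519812 -26.70649472   0.        ] xaxis [-0.1289716  -0.99164829  0.        ] yaxis [ 0.99164829 -0.1289716   0.        ] yaw -97.41016927592509
top [291. 224.] [array([  3872., -38551.]), array([ -81., 1757.])] z80: [  83. -101.]
top [300. 145.] [array([79., 69.]), array([ -36., 1298.])] z80: [ 78. 108.]
top [320. 134.] [array([105., 248.]), array([ -37., 1296.])] z80: [128. 145.]
top [307. 228.] [array([  21544., -159434.]), array([-291., 3193.])] z80: [ 127. -106.]
top [314. 133.] [array([ 90., 248.]), array([ -37., 1296.])] z80: [110. 145.]
side [194. 139.] [array([175., 422.]), array([ 86., 256.])] z80: [  -7. -341.]
side [191. 141.] [array([184., 421.]), array([ 99., 254.])] z80: [  10. -339.]
side [289. 205.] [array([-87.,  81.]), array([-270., -208.])] z80: [-87. 109.]
side [250. 166.] [array([ 45., 288.]), array([-91.,  73.])] z80: [ -86. -102.]
canister [ 630.96524134 -186.58495262   50.        ] 154.3606442440487 52.77897791779784
objective [460.88864332  17.72972325  40.        ] -26.312602538627743 -142.22798059376433
dropper [753.31477824 -28.16547386  75.        ] -18.515376495172852 153.67507240203904
```

```bash
cat >> h.py <<'E'
from scipy.spatial.transform import Rotation as R
C=np.array([601,-27,0.]);X=np.array([-.129,-.9916,0]);Y=np.array([.9916,-.129,0])
RG=np.c_[[0,0,-1.],Y,X]
def delta(cx,cy,z):
    s=env.state();r=R.from_euler("xyz",s["ee_rot"],degrees=True).as_matrix()
    p=C+cx*X+cy*Y+[0,0,z]
    print("turn",R.from_matrix(r.T@RG).as_rotvec(degrees=True).round(2),"shift m",(r.T@(p-s["ee_pos"])/1e3).round(4))
def st():
    s=env.state();d=s["ee_pos"]-C
    print("t",s["time_s"],"case xyz",np.round([d@X,d@Y,d[2]],1),"F case",np.round([s["force"]@X,s["force"]@Y,s["force"][2]],2),"q",s["qpos"].round(1),"w",round(s["gripper_width"],1))
E
python3 - <<'E'
from h import *
st();delta(155,0,360)
E
```

```text
t 0.1 case xyz [-514.1 -494.7  182.5] F case [-0.3   0.37 -0.3 ] q [70.9 18.3 89.7 -0.  72.  -1.1] w 91.1
turn [7.949e+01 6.000e-02 7.000e-02] shift m [-0.1766 -0.5679  0.6084]
```

```bash
python3 -m handwheel '0 0 0 -0.04 0 0 0; 0 0 0 -0.08 0 0 0; 0 0 0 -0.12 0 0 0; 0 0 0 -0.1766 0 0 0; 0 0 0 -0.1766 0 0 0; 79.5 0 0 -0.1766 -0.568 0.608 0;79.5 0 0 -0.1766 -0.568 0.608 0;79.5 0 0 -0.1766 -0.568 0.608 0;79.5 0 0 -0.1766 -0.568 0.608 0;79.5 0 0 -0.1766 -0.568 0.608 0;79.5 0 0 -0.1766 -0.568 0.608 0;79.5 0 0 -0.1766 -0.568 0.608 0' 40; python3 -c "
from h import *
st();delta(155,0,360)"
```

```text
time_s: 1.1
ee_pos: [318.7, 290.1, 359.6]
ee_rot: [-55.9, 90.0, -124.3]
force: [1.1, 0.3, 0.3]
gripper_width: 14.3
t 1.1 case xyz [-278.  -320.9  359.6] F case [-0.4   1.05  0.26] q [40.8  1.3 86.1 -0.  92.7 19.2] w 14.3
turn [2.904e+01 1.000e-02 1.000e-02] shift m [-3.000e-04  7.030e-02  5.343e-01]
```

```bash
python3 -m handwheel '29 0 0 0 0.07 0.534 0;29 0 0 0 0.07 0.534 0;29 0 0 0 0.07 0.534 0;29 0 0 0 0.07 0.534 0;29 0 0 0 0.07 0.534 0;29 0 0 0 0.07 0.534 0;29 0 0 0 0.07 0.534 0;29 0 0 0 0.07 0.534 0;29 0 0 0 0.07 0.534 0;29 0 0 0 0.07 0.534 0;29 0 0 0 0.07 0.534 0;29 0 0 0 0.07 0.534 0'; python3 -c "
from h import *
st();delta(155,0,360)"
```

```text
time_s: 2.1
ee_pos: [564.4, -145.5, 359.3]
ee_rot: [-116.8, 89.9, 146.1]
force: [1.1, 1.3, 0.2]
gripper_width: 0.4
t 2.1 case xyz [122.3 -21.  359.3] F case [-1.41  0.97  0.17] q [-15.6  16.3  67.9   0.   95.9  -8.5] w 0.4
turn [ 0.33 -0.02  0.05] shift m [-0.0007  0.0208  0.0328]
```

```bash
python3 -m handwheel '0.3 0 0 0 0.021 0.033 0;0.3 0 0 0 0.021 0.033 0;0.3 0 0 0.145 0.021 0.033 0;0.3 0 0 0.145 0.021 0.033 0;0.3 0 0 0.145 0.021 0.033 0;0.3 0 0 0.145 0.021 0.033 0;0.3 0 0 0.145 0.021 0.033 0;0.3 0 0 0.145 0.021 0.033 0;0.3 0 0 0.145 0.021 0.033 0;0.3 0 0 0.145 0.021 0.033 0'
python3 - <<'E'
from h import *
st()
i=[env.grab_frame(n)[a:a+200,b:b+200] for n,a,b in(("top",90,190),("side",90,140))]
cv2.imwrite("pics/p1.png",cv2.convertScaleAbs(cv2.resize(cv2.cvtColor(np.hstack(i),4),(800,400)),alpha=1.6,beta=10))
E
```

```text
time_s: 2.93
ee_pos: [582.2, -179.1, 217.5]
ee_rot: [80.7, 89.7, -16.7]
force: [-0.1, 0.4, 0.1]
gripper_width: 0.4
t 2.9333 case xyz [153.2   1.  217.5] F case [-0.35 -0.12  0.1 ] q [-18.2  20.2  81.8   0.   77.7 -10.8] w 0.4
```

View pics/p1.png

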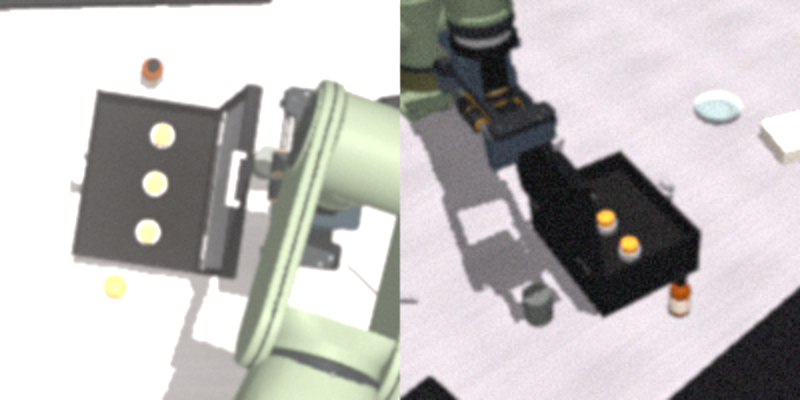

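The gripper hangs behind the lid, between lid and canister, touching nothing. Next I push towards the case front at about 24 mm/s.

```bash
python3 -m handwheel '0 0 0 0 0 -0.002 0;0 0 0 0 0 -0.004 0;0 0 0 0 0 -0.006 0;0 0 0 0 0 -0.008 0;0 0 0 0 0 -0.010 0;0 0 0 0 0 -0.012 0;0 0 0 0 0 -0.014 0;0 0 0 0 0 -0.016 0;0 0 0 0 0 -0.018 0;0 0 0 0 0 -0.020 0;0 0 0 0 0 -0.022 0;0 0 0 0 0 -0.024 0'; python3 -c "
from h import *
st()"
python3 -m handwheel '0 0 0 0 0 -0.002 0;0 0 0 0 0 -0.004 0;0 0 0 0 0 -0.006 0;0 0 0 0 0 -0.008 0;0 0 0 0 0 -0.010 0;0 0 0 0 0 -0.012 0;0 0 0 0 0 -0.014 0;0 0 0 0 0 -0.016 0;0 0 0 0 0 -0.018 0;0 0 0 0 0 -0.020 0;0 0 0 0 0 -0.022 0;0 0 0 0 0 -0.024 0'; python3 -c "
from h import *
st()"
```

```text
time_s: 4.03
ee_pos: [583.9, -154.8, 214.8]
ee_rot: [173.4, 90.0, 76.0]
force: [0.3, 0.0, -0.6]
gripper_width: 0.3
t 4.0333 case xyz [128.9  -0.5 214.8] F case [-0.07  0.3  -0.61] q [-15.9  20.   82.6   0.   77.4  -8.6] w 0.3
time_s: 5.03
ee_pos: [587.0, -131.0, 214.8]
ee_rot: [116.5, 90.0, 19.1]
force: [0.3, -1.4, 0.5]
gripper_width: 0.6
t 5.0333 case xyz [104.9  -0.5 214.8] F case [1.31 0.44 0.52] q [-13.7  19.8  82.9   0.   77.3  -6.3] w 0.6
```

```bash
python3 -m handwheel '0 0 0 0 0 -0.002 0;0 0 0 0 0 -0.004 0;0 0 0 0 0 -0.006 0;0 0 0 0 0 -0.008 0;0 0 0 0 0 -0.010 0;0 0 0 0 0 -0.012 0;0 0 0 0 0 -0.014 0;0 0 0 0 0 -0.016 0;0 0 0 0 0 -0.018 0;0 0 0 0 0 -0.020 0;0 0 0 0 0 -0.022 0;0 0 0 0 0 -0.024 0'; python3 -c "
from h import *
st()"
python3 -m handwheel '0 0 0 0 0 -0.002 0;0 0 0 0 0 -0.004 0;0 0 0 0 0 -0.006 0;0 0 0 0 0 -0.008 0;0 0 0 0 0 -0.010 0;0 0 0 0 0 -0.012 0'
python3 - <<'E'
from h import *
st()
i=[env.grab_frame(n)[a:a+200,b:b+200] for n,a,b in(("top",90,190),("side",90,140))]
cv2.imwrite("pics/p2.png",cv2.convertScaleAbs(cv2.resize(cv2.cvtColor(np.hstack(i),4),(800,400)),alpha=1.6,beta=10))
E
```

```text
time_s: 6.03
ee_pos: [589.8, -107.2, 214.7]
ee_rot: [-104.5, 90.0, 158.2]
force: [-1.1, -1.0, -0.8]
gripper_width: 0.4
t 6.0333 case xyz [ 80.9  -0.8 214.7] F case [ 1.12 -1.   -0.82] q [-11.4  19.6  83.2   0.   77.3  -4. ] w 0.4
time_s: 6.53
ee_pos: [591.6, -95.3, 214.8]
ee_rot: [177.4, 90.0, 80.1]
force: [-0.3, -0.3, 0.2]
gripper_width: 0.2
t 6.5333 case xyz [ 68.9  -0.5 214.8] F case [ 0.34 -0.24  0.23] q [-10.3  19.5  83.2   0.   77.2  -2.9] w 0.2
```

View pics/p2.png

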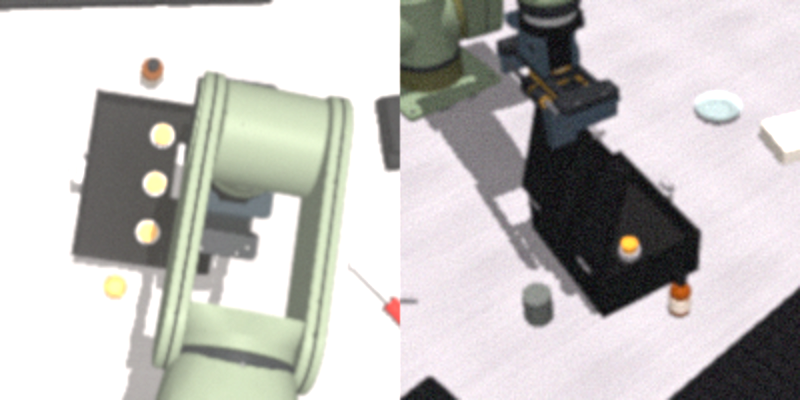

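The lid is now past upright, at about 1.28 rad. I'll push about 26 mm more, then back off.

```bash
python3 -m handwheel '0 0 0 0 0 -0.0022 0;0 0 0 0 0 -0.0044 0;0 0 0 0 0 -0.0066 0;0 0 0 0 0 -0.0088 0;0 0 0 0 0 -0.011 0;0 0 0 0 0 -0.0132 0;0 0 0 0 0 -0.0154 0;0 0 0 0 0 -0.0176 0;0 0 0 0 0 -0.02 0;0 0 0 0 0 -0.022 0;0 0 0 0 0 -0.024 0;0 0 0 0 0 -0.026 0'; python3 -c "
from h import *
st()"
python3 -m handwheel '0 0 0 0 0 0.025 0;0 0 0 0 0 0.05 0;0 0 0 0 0 0.05 0;0 0 0 0 0 0.05 0;0 0 0 0 0 0.05 0'
python3 - <<'E'
from h import *
st()
i=[env.grab_frame(n)[a:a+200,b:b+200] for n,a,b in(("top",90,190),("side",90,140))]
cv2.imwrite("pics/p3.png",cv2.convertScaleAbs(cv2.resize(cv2.cvtColor(np.hstack(i),4),(800,400)),alpha=1.6,beta=10))
E
```

```text
time_s: 7.63
ee_pos: [594.9, -69.4, 214.9]
ee_rot: [179.6, 90.0, 82.2]
force: [-0.3, 0.4, -0.2]
gripper_width: 0.6
t 7.6333 case xyz [ 42.9  -0.6 214.9] F case [-0.39 -0.38 -0.16] q [-7.8 19.5 83.3  0.  77.2 -0.4] w 0.6
time_s: 8.05
ee_pos: [588.5, -118.8, 214.8]
ee_rot: [-177.5, 90.0, 85.1]
force: [0.0, -0.1, -0.5]
gripper_width: 0.5
t 8.05 case xyz [ 92.7  -0.5 214.8] F case [ 0.08  0.05 -0.5 ] q [-12.5  19.7  83.1   0.   77.3  -5.2] w 0.5
```

View pics/p3.png

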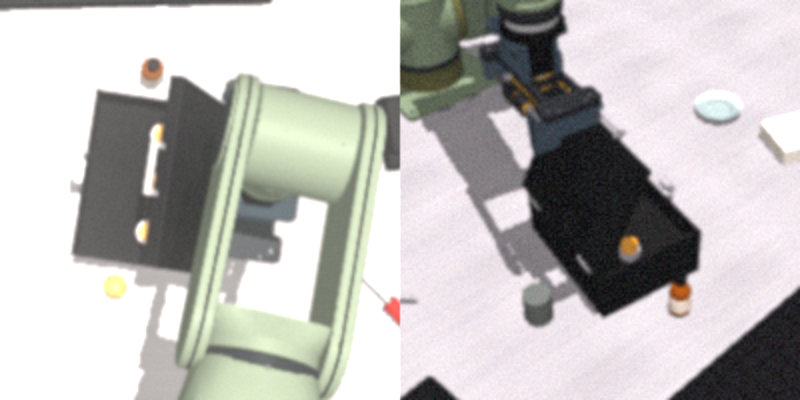

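The lid leans forward over the case at about 1 rad with the finger clear of it. I'll check whether it is falling by differencing frames.

```bash
python3 -m handwheel '0 0 0 0 0 0 0;0 0 0 0 0 0 0;0 0 0 0 0 0 0;0 0 0 0 0 0 0;0 0 0 0 0 0 0;0 0 0 0 0 0 0;0 0 0 0 0 0 0;0 0 0 0 0 0 0;0 0 0 0 0 0 0;0 0 0 0 0 0 0' >/dev/null
python3 - <<'E'
from h import *
st()
i=[env.grab_frame(n)[a:a+200,b:b+200] for n,a,b in(("top",90,190),("side",90,140))]
p=cv2.convertScaleAbs(cv2.resize(cv2.cvtColor(np.hstack(i),4),(800,400)),alpha=1.6,beta=10)
cv2.imwrite("pics/p4.png",p)
print(cv2.absdiff(p,cv2.imread("pics/p3.png")).max(2)[60:280,60:190].mean())
E
```

```text
t 8.9833 case xyz [ 93.2  -0.5 214.8] F case [-0.12 -1.06  0.1 ] q [-12.6  19.7  83.1   0.   77.3  -5.2] w 0.2
17.08909090909091
```

View pics/p4.png

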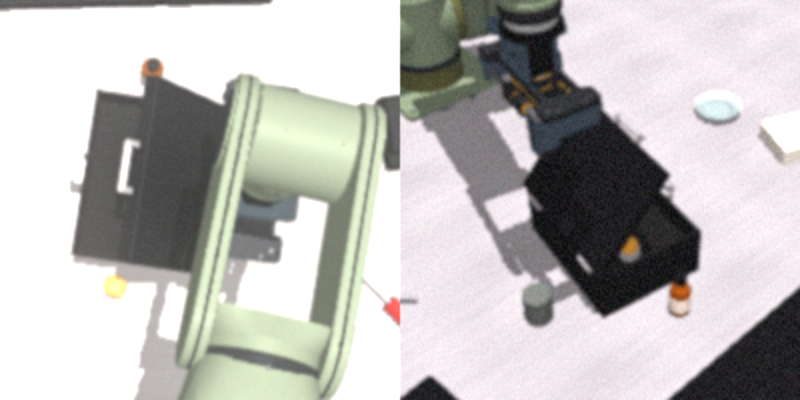

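It is falling on its own: the edge moved from about column 170 to 145 while the finger stayed clear. I'll raise the arm while it comes down, then move over the press point.

```bash
python3 -m handwheel '0 0 0 -0.02 0 0 0;0 0 0 -0.04 0 0 0;0 0 0 -0.06 0 0 0;0 0 0 -0.06 0 0 0;0 0 0 -0.06 0 0 0;0 0 0 -0.06 0 0 0;0 0 0 -0.06 0 0 0;0 0 0 -0.06 0 0 0;0 0 0 -0.06 0 0 0;0 0 0 -0.06 0 0 0;0 0 0 -0.06 0 0 0;0 0 0 -0.06 0 0 0'>/dev/null
python3 -m handwheel '0 0 0 0 0 -0.03 0;0 0 0 0 0 -0.06 0;0 0 0 0 0 -0.09 0;0 0 0 0 0 -0.12 0;0 0 0 0 0 -0.15 0;0 0 0 0 0 -0.163 0;0 0 0 0 0 -0.163 0;0 0 0 0 0 -0.163 0;0 0 0 0 0 -0.163 0;0 0 0 0 0 -0.163 0;0 0 0 0 0 -0.163 0;0 0 0 0 0 -0.163 0' >/dev/null
python3 - <<'E'
from h import *
st()
i=[env.grab_frame(n)[a:a+200,b:b+200] for n,a,b in(("top",90,190),("side",90,140))]
cv2.imwrite("pics/p5.png",cv2.convertScaleAbs(cv2.resize(cv2.cvtColor(np.hstack(i),4),(800,400)),alpha=1.6,beta=10))
delta(-70,0,140)
E
```

```text
t 11.0833 case xyz [-68.7  -0.6 274.9] F case [-0.03 -0.12  0.58] q [ 2.8 19.4 75.  -0.  85.6 10.2] w 0.4
turn [ 0.   -0.   -0.01] shift m [ 0.1349  0.0006 -0.0008]
```

View pics/p5.png

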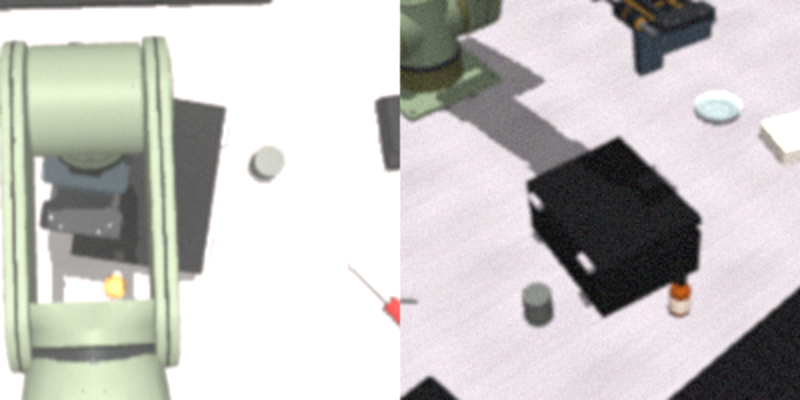

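The lid lies shut on the catch, and the canister and other items look undisturbed. Descending over the press point.

```bash
python3 -m handwheel '0 0 0 0.03 0 0 0;0 0 0 0.06 0 0 0;0 0 0 0.09 0 0 0;0 0 0 0.12 0 0 0;0 0 0 0.135 0 0 0;0 0 0 0.142 0 0 0;0 0 0 0.146 0 0 0;0 0 0 0.147 0 0 0;0 0 0 0.148 0 0 0;0 0 0 0.149 0 0 0;0 0 0 0.15 0 0 0;0 0 0 0.15 0 0 0'>/dev/null; python3 -c "
from h import *
st()"
python3 -m handwheel '0 0 0 0.0007 0 0 0;0 0 0 0.0014 0 0 0;0 0 0 0.0021 0 0 0;0 0 0 0.0028 0 0 0;0 0 0 0.0035 0 0 0;0 0 0 0.0042 0 0 0'>/dev/null; python3 -c "
from h import *
st()"
```

```text
t 12.1833 case xyz [-69.9  -0.4 125.5] F case [-0.43 -0.15 -0.49] q [ 2.9 23.8 89.8  0.  66.3 10.2] w 0.5
t 12.6833 case xyz [-69.9  -0.7 120.6] F case [-0.11  0.38  0.39] q [ 2.9 24.  90.2  0.  65.8 10.2] w 0.5
```

```bash
for k in 1 2; do :; done; python3 -m handwheel '0 0 0 0.0007 0 0 0;0 0 0 0.0014 0 0 0;0 0 0 0.0021 0 0 0;0 0 0 0.0028 0 0 0;0 0 0 0.0035 0 0 0;0 0 0 0.0042 0 0 0'>/dev/null; python3 -c "
from h import *
st()"
python3 -m handwheel '0 0 0 0.0005 0 0 0;0 0 0 0.001 0 0 0;0 0 0 0.0015 0 0 0;0 0 0 0.002 0 0 0'>/dev/null; python3 -c "
from h import *
st()"
python3 -m handwheel '0 0 0 0.0005 0 0 0;0 0 0 0.001 0 0 0;0 0 0 0.0015 0 0 0;0 0 0 0.002 0 0 0'>/dev/null; python3 -c "
from h import *
st()"
```

```text
t 13.1833 case xyz [-69.8  -0.6 116.4] F case [-0.24 -0.85 -0.05] q [ 2.9 24.2 90.5  0.  65.3 10.2] w 0.7
t 13.5167 case xyz [-69.9  -0.7 114.4] F case [ 0.26 -0.91  0.4 ] q [ 2.9 24.3 90.7  0.  65.  10.3] w 0.3
t 13.85 case xyz [-69.9  -0.7 112.4] F case [ 0.52  0.26 -0.67] q [ 2.9 24.4 90.9  0.  64.8 10.2] w 0.2
```

```bash
python3 -m handwheel '0 0 0 0.0005 0 0 0;0 0 0 0.001 0 0 0;0 0 0 0.0015 0 0 0;0 0 0 0.002 0 0 0'>/dev/null; python3 -c "
from h import *
st()"
python3 -m handwheel '0 0 0 0.0005 0 0 0;0 0 0 0.001 0 0 0;0 0 0 0.0015 0 0 0;0 0 0 0.002 0 0 0'>/dev/null; python3 -c "
from h import *
st()"
```

```text
t 14.1833 case xyz [-69.8  -0.7 110.4] F case [-0.8  -0.1   1.16] q [ 2.9 24.5 91.   0.  64.5 10.3] w 0.4
t 14.5167 case xyz [-69.9  -0.7 108.4] F case [-0.18  0.07  0.06] q [ 2.9 24.6 91.2  0.  64.3 10.2] w 0.4
```

No contact where I expected it (112–121 mm), so I'll look before going on.

Run:
```python
from h import *
st()
i=[env.grab_frame(n)[a:a+120,b:b+120] for n,a,b in(("top",115,205),("side",115,190))]
cv2.imwrite("pics/p6.png",cv2.convertScaleAbs(cv2.resize(cv2.cvtColor(np.hstack(i),4),(800,400),interpolation=2),alpha=2.2,beta=20))
```

```text
t 14.5167 case xyz [-69.9  -0.7 108.4] F case [-0.18  0.07  0.06] q [ 2.9 24.6 91.2  0.  64.3 10.2] w 0.4
```

View pics/p6.png

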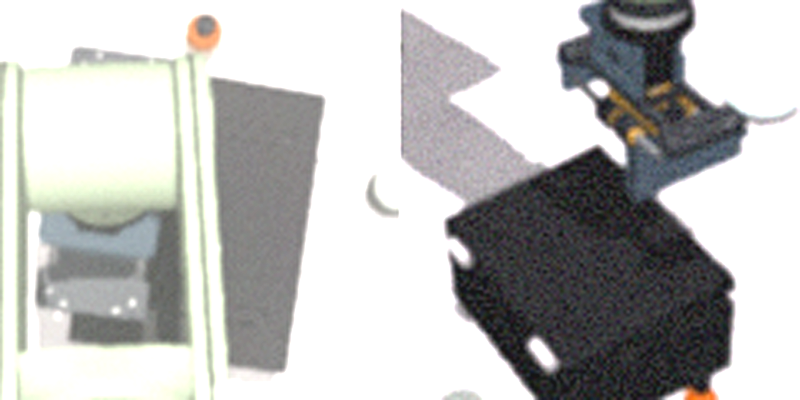

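Run:
```python
from h import *
s=400/120
for uv,side in[((600,150),-110),((735,283),110),((447,222),-110)]:
    q=((uv[0]-400+.5)/s+190-.5,(uv[1]+.5)/s+115-.5)
    o,d=ray("side",q);l=(side-(o-C)@Y)/(d@Y);p=o+l*d-C;print(np.round(q,1),side,(p@X).round(),p[2].round())
def proj(n,P):
    c=env.get_calibration(n);p=np.linalg.inv(c["T"])@np.r_[P,1]
    return c["mtx"][0,0]*p[0]/-p[2]+c["mtx"][0,2],c["mtx"][1,1]*-p[1]/-p[2]+c["mtx"][1,2]
for x,z in((-70,108),(-85,108),(-85,116),(-70,116)):
    u=proj("side",C+x*X+[0,0,z]);print(x,z,np.round(u,1),"crop",((u[0]+.5-190)*s+400,(u[1]+.5-115)*s))
```

```text
[249.6 159.6] -110 -90.0 102.0
[290.2 199.6] 110 -87.0 103.0
[203.8 181.2] -110 77.0 93.0
-70 108 [263.7 179.4] crop (np.float64(647.495491694538), np.float64(216.38146216105224))
-85 108 [267.8 177.6] crop (np.float64(661.1184351061863), np.float64(210.20042065040164))
-85 116 [267.9 175.6] crop (np.float64(661.1912663340581), np.float64(203.5808375727611))
-70 116 [263.8 177.4] crop (np.float64(647.5055215003584), np.float64(209.75606111043004))
```

The lid's front edge reads z ≈ 102–103 mm, which is lower than nominal. The finger simply hasn't reached it, so I'll continue in small steps.

```bash
python3 -m handwheel '0 0 0 0.0005 0 0 0;0 0 0 0.001 0 0 0;0 0 0 0.001 0 0 0'>/dev/null; python3 -c "
from h import *
st()"
python3 -m handwheel '0 0 0 0.0005 0 0 0;0 0 0 0.001 0 0 0;0 0 0 0.001 0 0 0'>/dev/null; python3 -c "
from h import *
st()"
python3 -m handwheel '0 0 0 0.0005 0 0 0;0 0 0 0.001 0 0 0;0 0 0 0.001 0 0 0'>/dev/null; python3 -c "
from h import *
st()"
```

```text
t 14.8667 case xyz [-69.8  -0.7 107.3] F case [0.09 1.17 0.16] q [ 2.9 24.6 91.3  0.  64.1 10.2] w 0.6
t 15.1167 case xyz [-69.9  -0.8 106.3] F case [-0.44 -0.34 -0.65] q [ 2.9 24.7 91.3  0.  64.  10.3] w 0.2
t 15.3667 case xyz [-69.9  -0.7 105.3] F case [ 0.21  0.14 -0.55] q [ 2.9 24.7 91.4  0.  63.9 10.2] w 0.1
```

Run:
```python
from h import *
f=sum(cv2.cvtColor(env.grab_frame("side"),7).astype(float) for _ in range(4))/4
b=cv2.resize(cv2.cvtColor(cv2.imread("pics/p5.png"),6)[:,400:],(200,200),interpolation=3).astype(float)
b=(b-10)/1.6
cur=f[90:290,140:340]
for u in(236,240,244,248,252,278,282,285,288):
    w=slice(60,125)
    print(u,[ (90+60+np.interp(-60,-p[w][:np.argmin(p[w]<60)+1],np.arange(np.argmin(p[w]<60)+1))).round(2) for p in(b[:,u-140],cur[:,u-140])])
cv2.imwrite("pics/p7.png",cv2.convertScaleAbs(cv2.resize(np.hstack([b[40:140,80:180],cur[40:140,80:180]]),(800,400),interpolation=2),alpha=4,beta=-20))
```

```text
236 [np.float64(150.0), np.float64(150.0)]
240 [np.float64(150.0), np.float64(150.0)]
244 [np.float64(150.0), np.float64(150.0)]
248 [np.float64(150.0), np.float64(150.0)]
252 [np.float64(150.0), np.float64(154.0)]
278 [np.float64(150.0), np.float64(168.0)]
282 [np.float64(150.0), np.float64(166.0)]
285 [np.float64(150.0), np.float64(165.0)]
288 [np.float64(150.0), np.float64(163.0)]
```

View pics/p7.png

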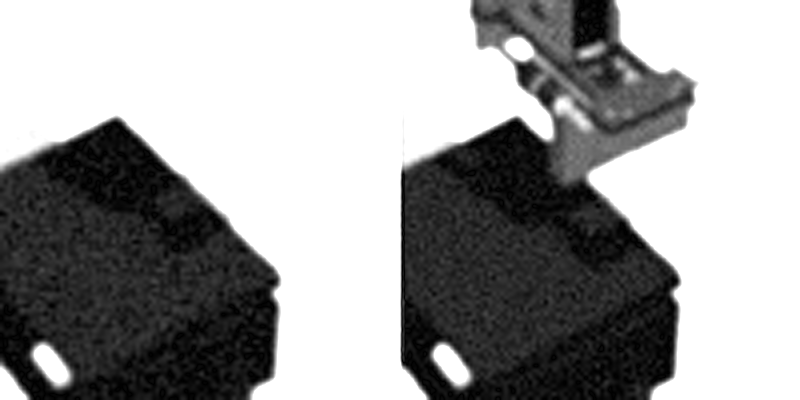

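The lid hasn't moved between the two frames, and the finger tip still sits a few millimetres above it. I'll continue in finer steps.

```bash
python3 -m handwheel '0 0 0 0.0003 0 0 0;0 0 0 0.0006 0 0 0;0 0 0 0.0006 0 0 0'>/dev/null; python3 -c "
from h import *
st()"
python3 -m handwheel '0 0 0 0.0003 0 0 0;0 0 0 0.0006 0 0 0;0 0 0 0.0006 0 0 0'>/dev/null; python3 -c "
from h import *
st()"
python3 -m handwheel '0 0 0 0.0003 0 0 0;0 0 0 0.0006 0 0 0;0 0 0 0.0006 0 0 0'>/dev/null; python3 -c "
from h import *
st()"
```

```text
t 15.8167 case xyz [-69.9  -0.7 104.8] F case [ 0.45  0.03 -0.49] q [ 2.9 24.7 91.5  0.  63.8 10.2] w 0.2
t 16.0667 case xyz [-69.9  -0.7 104.1] F case [ 0.78 -0.76  0.43] q [ 2.9 24.8 91.5  0.  63.7 10.2] w 0.6
t 16.3167 case xyz [-69.9  -0.7 103.6] F case [-0.01  0.59  0.25] q [ 2.9 24.8 91.5  0.  63.7 10.3] w 0.7
```

```bash
python3 -m handwheel '0 0 0 0.0003 0 0 0;0 0 0 0.0006 0 0 0;0 0 0 0.0006 0 0 0'>/dev/null; python3 -c "
from h import *
st()"
python3 -m handwheel '0 0 0 0.0003 0 0 0;0 0 0 0.0006 0 0 0;0 0 0 0.0006 0 0 0'>/dev/null; python3 -c "
from h import *
st()"
python3 -m handwheel '0 0 0 0.0003 0 0 0;0 0 0 0.0006 0 0 0;0 0 0 0.0006 0 0 0'>/dev/null; python3 -c "
from h import *
st()"
```

```text
t 16.5667 case xyz [-69.9  -0.7 103. ] F case [0.07 0.27 0.4 ] q [ 2.9 24.8 91.6  0.  63.6 10.3] w 0.6
t 16.8167 case xyz [-69.9  -0.7 102.4] F case [-0.34 -0.44  0.55] q [ 2.9 24.9 91.6  0.  63.5 10.3] w 0.3
t 17.0667 case xyz [-69.8  -0.7 101.8] F case [ 0.5  -0.05 -1.14] q [ 2.9 24.9 91.7  0.  63.4 10.2] w 0.1
```

Run:
```python
from h import *
def proj(n,P):
    c=env.get_calibration(n);p=np.linalg.inv(c["T"])@np.r_[P,1]
    return np.round((c["mtx"][0,0]*p[0]/-p[2]+c["mtx"][0,2],c["mtx"][1,1]*-p[1]/-p[2]+c["mtx"][1,2]),1)
u=proj("side",C-68.7*X-.6*Y+[0,0,274.9]);print(u,"p5 crop",(u-[140,90])*2+[400,0])
u=proj("side",env.state()["ee_pos"]);print("now",u,"crop",(u-[220,130])*4)
f=cv2.cvtColor(sum(env.grab_frame("side")[130:230,220:320].astype(np.float32) for _ in range(4))/4,4)
g=cv2.imread("pics/p5.png")[0:120,580:730]
cv2.imwrite("pics/p8.png",np.hstack([cv2.convertScaleAbs(cv2.resize(f,(400,400),interpolation=2),alpha=3.5),cv2.resize(g,(400,320))[:, :].copy() if 0 else cv2.copyMakeBorder(cv2.resize(g,(400,320)),0,80,0,0,0)]))
```

```text
[263.3 133.8] p5 crop [646.6  87.6]
now [263.6 180.8] crop [174.4 203.2]
```

View pics/p8.png

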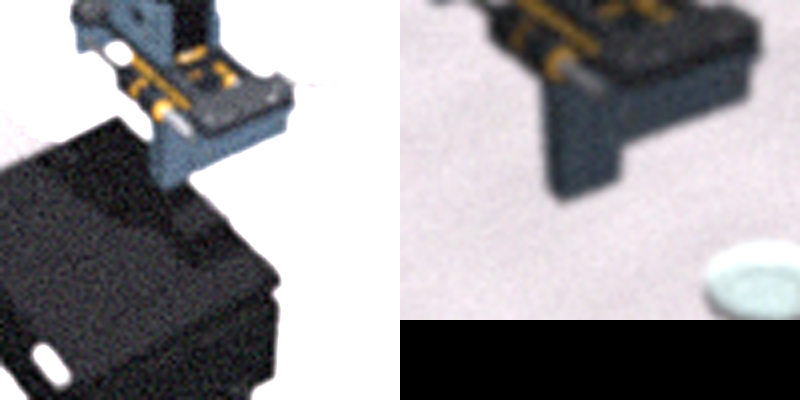

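The visible finger tip is about 6 px (roughly 25 mm) above where the reported TCP projects, in both p5 and now. I'll check this against the start picture.

Run:
```python
from h import *
def proj(n,P):
    c=env.get_calibration(n);p=np.linalg.inv(c["T"])@np.r_[P,1]
    q=np.array([p[0]/-p[2],p[1]/p[2]]);q*=1+c["k1"]*(q@q);return c["mtx"][0,0]*q+c["mtx"][:2,2]
r=R.from_euler("xyz",[-90.48624531,89.91104767,-108.40933383],degrees=True).as_matrix()
P=np.array([176.778,546.64,182.515])
ims=[]
for n,a,b in(("side",0,240),("top",304,0)):
    f=cv2.imread(f"pics/{n}0.png")[a:a+80,b:b+100];f=cv2.convertScaleAbs(cv2.resize(f,(400,320),interpolation=2),alpha=1.5)
    for k,col in((45.5,(0,0,255)),(59,(0,255,0)),(-45.5,(0,0,255)),(-59,(0,255,0))):
        for dz in (0,25):
            u=(proj(n,P+r@[-dz,k,0])-[b,a])*4;print(n,k,dz,u.round());cv2.circle(f,tuple(int(v) for v in u),3,col,-1 if dz==0 else 1)
    ims.append(f)
cv2.imwrite("pics/p9.png",np.hstack(ims))
```

```text
side 45.5 0 [220. 232.]
side 45.5 25 [221. 208.]
side 59 0 [231. 229.]
side 59 25 [233. 206.]
side -45.5 0 [140. 247.]
side -45.5 25 [141. 224.]
side -59 0 [128. 250.]
side -59 25 [129. 226.]
top 45.5 0 [ 35. 154.]
top 45.5 25 [ 14. 165.]
top 59 0 [ 15. 146.]
top 59 25 [ -6. 157.]
top -45.5 0 [172. 207.]
top -45.5 25 [154. 219.]
top -59 0 [193. 215.]
top -59 25 [175. 227.]
```

View pics/p9.png

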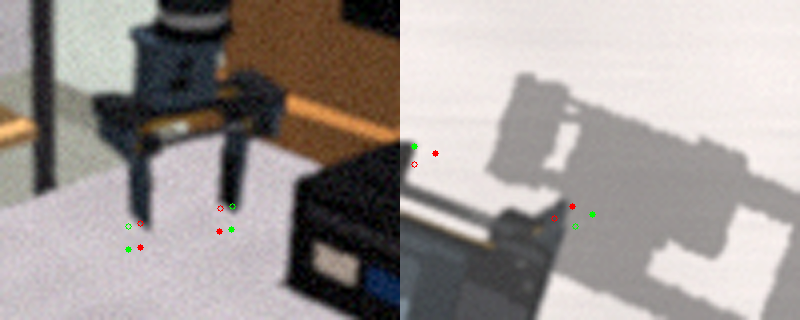

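The visible tips sit about 20 mm above the reported TCP in the start picture too, so the tool offset is off and the finger is still clear of the lid. I'll continue down, guided by force.

```bash
python3 -m handwheel '0 0 0 0.0005 0 0 0;0 0 0 0.001 0 0 0;0 0 0 0.0015 0 0 0'>/dev/null; python3 -c "
from h import *
st()"
python3 -m handwheel '0 0 0 0.0005 0 0 0;0 0 0 0.001 0 0 0;0 0 0 0.0015 0 0 0'>/dev/null; python3 -c "
from h import *
st()"
python3 -m handwheel '0 0 0 0.0005 0 0 0;0 0 0 0.001 0 0 0;0 0 0 0.0015 0 0 0'>/dev/null; python3 -c "
from h import *
st()"
```

```text
t 17.5167 case xyz [-69.9  -0.7 100.3] F case [0.15 0.01 0.09] q [ 2.9 25.  91.8  0.  63.3 10.2] w 0.5
t 17.7667 case xyz [-69.8  -0.7  98.8] F case [-0.37  0.77  0.56] q [ 2.9 25.  91.9  0.  63.1 10.2] w 0.6
t 18.0167 case xyz [-69.9  -0.7  97.3] F case [0.43 0.47 0.47] q [ 2.9 25.1 92.   0.  62.9 10.2] w 0.4
```

```bash
python3 -m handwheel '0 0 0 0.0005 0 0 0;0 0 0 0.001 0 0 0;0 0 0 0.0015 0 0 0'>/dev/null; python3 -c "
from h import *
st()"
python3 -m handwheel '0 0 0 0.0005 0 0 0;0 0 0 0.001 0 0 0;0 0 0 0.0015 0 0 0'>/dev/null; python3 -c "
from h import *
st()"
```

```text
t 18.2667 case xyz [-69.8  -0.7  95.8] F case [ 0.73 -0.08  0.45] q [ 2.9 25.2 92.1  0.  62.7 10.2] w 0.6
t 18.5167 case xyz [-69.9  -0.7  94.3] F case [ 0.29 -0.82 -0.24] q [ 2.9 25.3 92.2  0.  62.5 10.2] w 0.1
```

```bash
python3 -m handwheel '0 0 0 0.0005 0 0 0;0 0 0 0.001 0 0 0'>/dev/null; python3 -c "
from h import *
st()"
python3 -m handwheel '0 0 0 0.0005 0 0 0;0 0 0 0.001 0 0 0'>/dev/null; python3 -c "
from h import *
st()"
python3 -m handwheel '0 0 0 0.0005 0 0 0;0 0 0 0.001 0 0 0'>/dev/null; python3 -c "
from h import *
st()"
```

```text
t 18.6833 case xyz [-69.9  -0.7  93.3] F case [ 1.09 -0.01  0.11] q [ 2.9 25.3 92.3  0.  62.4 10.2] w 0.2
t 18.85 case xyz [-69.9  -0.6  92.3] F case [-0.47 -0.77  0.23] q [ 2.9 25.4 92.4  0.  62.2 10.3] w 0.4
t 19.0167 case xyz [-69.8  -0.7  91.3] F case [ 0.88 -0.03  0.1 ] q [ 2.9 25.4 92.5  0.  62.1 10.2] w 0.2
```

```bash
python3 -m handwheel '0 0 0 0.0005 0 0 0;0 0 0 0.001 0 0 0'>/dev/null; python3 -c "
from h import *
st()"
python3 -m handwheel '0 0 0 0.0005 0 0 0;0 0 0 0.001 0 0 0'>/dev/null; python3 -c "
from h import *
st()"
```

```text
t 19.1833 case xyz [-69.9  -0.7  90.3] F case [ 0.67 -0.46 -0.14] q [ 2.9 25.5 92.5  0.  62.  10.2] w 0.5
t 19.35 case xyz [-69.9  -0.7  89.3] F case [-1.31  0.26 -0.23] q [ 2.9 25.5 92.6  0.  61.9 10.2] w 0.2
```

```bash
python3 -m handwheel '0 0 0 0.0005 0 0 0;0 0 0 0.001 0 0 0'>/dev/null; python3 -c "
from h import *
st()"
python3 -m handwheel '0 0 0 0.0005 0 0 0;0 0 0 0.001 0 0 0'>/dev/null; python3 -c "
from h import *
st()"
python3 -m handwheel '0 0 0 0.0005 0 0 0;0 0 0 0.001 0 0 0'>/dev/null; python3 -c "
from h import *
st()"
```

```text
t 19.5167 case xyz [-69.8  -0.7  88.3] F case [-0.84  0.3   1.75] q [ 2.9 25.6 92.7  0.  61.8 10.2] w 0.6
t 19.6833 case xyz [-69.9  -0.7  87.3] F case [ 0.8   0.85 -0.32] q [ 2.9 25.6 92.8  0.  61.6 10.3] w 0.3
t 19.85 case xyz [-69.9  -0.7  86.3] F case [0.32 0.22 0.08] q [ 2.9 25.7 92.8  0.  61.5 10.2] w 0.3
```

```bash
python3 -m handwheel '0 0 0 0.0005 0 0 0;0 0 0 0.001 0 0 0'>/dev/null
python3 - <<'E'
from h import *
st()
f=cv2.cvtColor(sum(env.grab_frame("side")[130:230,220:320].astype(np.float32) for _ in range(4))/4,4)
cv2.imwrite("pics/p10.png",cv2.convertScaleAbs(cv2.resize(f,(500,500),interpolation=2),alpha=3.5))
E
```

```text
t 20.0167 case xyz [-69.9  -0.6  85.9] F case [-0.08 -2.06  4.8 ] q [ 2.9 25.7 92.9  0.  61.4 10.2] w 0.3
```

View pics/p10.png

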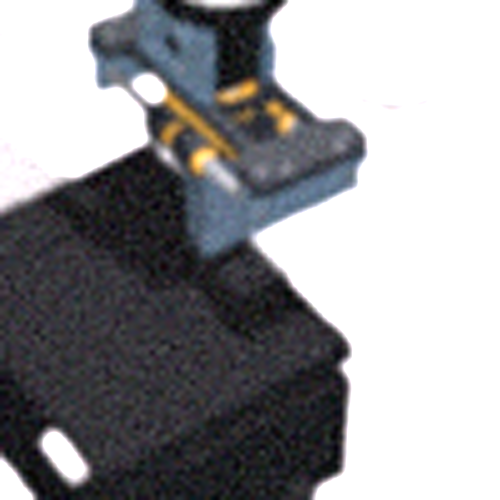

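Contact is at TCP z ≈ 86.5, with 4.8 N. I'll press on in small steps through the catch.

```bash
python3 -m handwheel '0 0 0 0.0003 0 0 0;0 0 0 0.0003 0 0 0'>/dev/null; python3 -c "
from h import *
st()"
python3 -m handwheel '0 0 0 0.0003 0 0 0;0 0 0 0.0003 0 0 0'>/dev/null; python3 -c "
from h import *
st()"
```

```text
t 20.3833 case xyz [-69.9  -0.6  85.8] F case [ 0.16 -2.6   6.57] q [ 2.9 25.7 92.9  0.  61.4 10.2] w 0.6
t 20.55 case xyz [-69.9  -0.6  85.7] F case [-0.25 -2.68  8.14] q [ 2.9 25.7 92.9  0.  61.4 10.2] w 0.8
```

```bash
python3 -m handwheel '0 0 0 0.0003 0 0 0;0 0 0 0.0003 0 0 0'>/dev/null; python3 -c "
from h import *
st()"
python3 -m handwheel '0 0 0 0.0002 0 0 0;0 0 0 0.0002 0 0 0'>/dev/null; python3 -c "
from h import *
st()"
```

```text
t 20.7167 case xyz [-69.9  -0.6  85.6] F case [ 2.74 -3.04  7.84] q [ 2.9 25.7 92.9  0.  61.4 10.2] w 0.3
t 20.8833 case xyz [-69.9  -0.6  85.6] F case [ 1.25 -2.99  9.63] q [ 2.9 25.7 92.9  0.  61.3 10.2] w 0.2
```

```bash
python3 -m handwheel '0 0 0 0.0003 0 0 0;0 0 0 0.0003 0 0 0'>/dev/null; python3 -c "
from h import *
st()"
python3 -m handwheel '0 0 0 0.0002 0 0 0;0 0 0 0.0002 0 0 0'>/dev/null; python3 -c "
from h import *
st()"
```

```text
t 21.05 case xyz [-69.9  -0.6  85.5] F case [ 0.11 -2.06 10.23] q [ 2.9 25.7 92.9  0.  61.3 10.2] w 0.3
t 21.2167 case xyz [-69.9  -0.5  85.4] F case [ 1.12 -1.66 10.74] q [ 2.9 25.7 92.9  0.  61.3 10.2] w 0.4
```

```bash
python3 -m handwheel '0 0 0 0.0003 0 0 0;0 0 0 0.0003 0 0 0'>/dev/null; python3 -c "
from h import *
st()"
python3 -m handwheel '0 0 0 0.0003 0 0 0;0 0 0 0.0003 0 0 0'>/dev/null; python3 -c "
from h import *
st()"
```

```text
t 21.3833 case xyz [-70.   -0.5  85.1] F case [ 1.1  -4.04 10.27] q [ 2.9 25.7 93.   0.  61.3 10.2] w 0.4
t 21.55 case xyz [-70.   -0.5  84.8] F case [ 1.13 -2.24 10.29] q [ 2.9 25.7 93.   0.  61.2 10.2] w 0.3
```

The force has levelled off at about 10.5 N while z keeps falling, so the catch is giving.

```bash
python3 -m handwheel '0 0 0 0.0003 0 0 0;0 0 0 0.0006 0 0 0'>/dev/null; python3 -c "
from h import *
st()"
python3 -m handwheel '0 0 0 0.0003 0 0 0;0 0 0 0.0006 0 0 0'>/dev/null; python3 -c "
from h import *
st()"
python3 -m handwheel '0 0 0 0.0003 0 0 0;0 0 0 0.0006 0 0 0'>/dev/null; python3 -c "
from h import *
st()"
```

```text
t 21.7167 case xyz [-70.1  -0.5  84.1] F case [-0.23 -3.58 10.51] q [ 2.9 25.7 93.   0.  61.1 10.2] w 0.7
t 21.8833 case xyz [-70.2  -0.6  83.3] F case [-0.17 -2.86  8.65] q [ 2.9 25.8 93.1  0.  61.1 10.2] w 0.2
t 22.05 case xyz [-70.3  -0.5  82.5] F case [-0.59 -2.45  6.84] q [ 2.9 25.8 93.1  0.1 61.  10.2] w 0.2
```

```bash
python3 -m handwheel '0 0 0 0.0003 0 0 0;0 0 0 0.0006 0 0 0'>/dev/null; python3 -c "
from h import *
st()"
python3 -m handwheel '0 0 0 0.0003 0 0 0;0 0 0 0.0006 0 0 0'>/dev/null; python3 -c "
from h import *
st()"
```

```text
t 22.2167 case xyz [-70.4  -0.6  81.6] F case [-1.3  -2.36  6.77] q [ 2.9 25.9 93.2  0.1 60.9 10.2] w 0.4
t 22.3833 case xyz [-70.5  -0.6  80.7] F case [-0.97 -1.4   4.04] q [ 2.9 25.9 93.3  0.1 60.8 10.2] w 0.2
```

```bash
python3 -m handwheel '0 0 0 0.0003 0 0 0;0 0 0 0.0006 0 0 0;0 0 0 0.0009 0 0 0'>/dev/null; python3 -c "
from h import *
st()"
python3 -m handwheel '0 0 0 0.0003 0 0 0;0 0 0 0.0006 0 0 0;0 0 0 0.0009 0 0 0'>/dev/null; python3 -c "
from h import *
st()"
python3 -m handwheel '0 0 0 0.0003 0 0 0;0 0 0 0.0006 0 0 0;0 0 0 0.0009 0 0 0'>/dev/null; python3 -c "
from h import *
st()"
```

```text
t 22.6333 case xyz [-70.1  -0.5  79.1] F case [-1.52 -0.58  1.35] q [ 2.9 26.  93.3  0.  60.6 10.2] w 0.4
t 22.8833 case xyz [-69.4  -0.9  77.7] F case [ 0.39  0.17 -0.03] q [ 2.9 26.1 93.4 -0.  60.5 10.3] w 0.7
t 23.1333 case xyz [-69.6  -0.8  77.1] F case [ 0.49  0.15 -0.15] q [ 2.9 26.1 93.5 -0.  60.4 10.2] w 0.5
```

```bash
python3 -m handwheel '0 0 0 0.0003 0 0 0;0 0 0 0.0006 0 0 0'>/dev/null; python3 -c "
from h import *
st()"
python3 -m handwheel '0 0 0 0.0003 0 0 0;0 0 0 0.0006 0 0 0'>/dev/null; python3 -c "
from h import *
st()"
```

```text
t 23.3 case xyz [-69.8  -0.7  76.7] F case [-0.09 -0.43 -0.19] q [ 2.9 26.2 93.5  0.  60.3 10.2] w 0.4
t 23.4667 case xyz [-69.8  -0.7  76.2] F case [ 0.94 -0.8   0.27] q [ 2.9 26.2 93.6  0.  60.3 10.2] w 0.5
```

The force fell to zero, so the catch has snapped. Now for the rest.

```bash
python3 -m handwheel '0 0 0 0.0003 0 0 0;0 0 0 0.0006 0 0 0'>/dev/null; python3 -c "
from h import *
st()"
python3 -m handwheel '0 0 0 0.0003 0 0 0;0 0 0 0.0006 0 0 0'>/dev/null; python3 -c "
from h import *
st()"
python3 -m handwheel '0 0 0 0.0003 0 0 0;0 0 0 0.0006 0 0 0'>/dev/null; python3 -c "
from h import *
st()"
```

```text
t 23.6333 case xyz [-69.9  -0.7  75.6] F case [-0.19  0.15 -0.12] q [ 2.9 26.2 93.6  0.  60.2 10.3] w 0.7
t 23.8 case xyz [-69.9  -0.7  75. ] F case [-0.8   0.12 -0.04] q [ 2.9 26.2 93.6  0.  60.1 10.2] w 0.7
t 23.9667 case xyz [-69.9  -0.6  74.6] F case [0.11 0.05 2.31] q [ 2.9 26.3 93.7  0.  60.  10.2] w 0.7
```

```bash
python3 -m handwheel '0 0 0 0.0003 0 0 0;0 0 0 0.0006 0 0 0'>/dev/null; python3 -c "
from h import *
st()"
python3 -m handwheel '0 0 0 0.0003 0 0 0;0 0 0 0.0006 0 0 0'>/dev/null; python3 -c "
from h import *
st()"
```

```text
t 24.1333 case xyz [-69.9  -0.6  74.5] F case [ 1.1  -2.35  5.66] q [ 2.9 26.3 93.7  0.  60.  10.2] w 0.5
t 24.3 case xyz [-69.9  -0.6  74.4] F case [ 1.02 -1.68  8.73] q [ 2.9 26.3 93.7  0.  60.  10.2] w 0.3
```

The lid is on the hard rest, 12 mm below the catch height. I'll raise the force to about 15 N.

```bash
python3 -m handwheel '0 0 0 0.0003 0 0 0;0 0 0 0.0006 0 0 0;0 0 0 0.0008 0 0 0'>/dev/null; python3 -c "
from h import *
st()"
python3 -m handwheel '0 0 0 0.0002 0 0 0;0 0 0 0.0002 0 0 0;0 0 0 0.0002 0 0 0'>/dev/null; python3 -c "
from h import *
st()"
```

```text
t 24.55 case xyz [-69.9  -0.6  74.3] F case [ 1.38 -3.9  11.18] q [ 2.9 26.3 93.7  0.  59.9 10.2] w 0.3
t 24.8 case xyz [-69.9  -0.6  74.4] F case [ 0.73 -4.33 11.55] q [ 2.9 26.3 93.7  0.  59.9 10.2] w 0.3
```

```bash
python3 -m handwheel '0 0 0 0.0003 0 0 0;0 0 0 0.0005 0 0 0;0 0 0 0.0005 0 0 0'>/dev/null; python3 -c "
from h import *
st()"
python3 -m handwheel '0 0 0 0 0 0 0;0 0 0 0 0 0 0;0 0 0 0 0 0 0;0 0 0 0 0 0 0'>/dev/null; python3 -c "
from h import *
st()"
python3 -m handwheel '0 0 0 0 0 0 0;0 0 0 0 0 0 0;0 0 0 0 0 0 0;0 0 0 0 0 0 0;0 0 0 0 0 0 0;0 0 0 0 0 0 0;0 0 0 0 0 0 0;0 0 0 0 0 0 0;0 0 0 0 0 0 0;0 0 0 0 0 0 0;0 0 0 0 0 0 0;0 0 0 0 0 0 0'>/dev/null; python3 -c "
from h import *
st()"
```

```text
t 25.05 case xyz [-69.9  -0.6  74.3] F case [ 0.83 -4.33 13.88] q [ 2.9 26.3 93.8  0.  59.9 10.2] w 0.5
t 25.3833 case xyz [-69.9  -0.5  74.3] F case [ 1.66 -4.19 14.64] q [ 2.9 26.3 93.8  0.  59.9 10.2] w 0.5
t 26.3833 case xyz [-69.9  -0.6  74.3] F case [ 0.9  -4.7  14.04] q [ 2.9 26.3 93.8  0.  59.9 10.2] w 0.7
```

I held about 14–15 N for 1.3 s. Now I lift off gently and check.

```bash
python3 -m handwheel '0 0 0 -0.001 0 0 0;0 0 0 -0.002 0 0 0;0 0 0 -0.003 0 0 0;0 0 0 -0.004 0 0 0;0 0 0 -0.01 0 0 0;0 0 0 -0.03 0 0 0;0 0 0 -0.06 0 0 0;0 0 0 -0.09 0 0 0;0 0 0 -0.12 0 0 0;0 0 0 -0.12 0 0 0;0 0 0 -0.12 0 0 0;0 0 0 -0.12 0 0 0'>/dev/null; python3 -m handwheel '0 0 0 0 0 0 0;0 0 0 0 0 0 0;0 0 0 0 0 0 0;0 0 0 0 0 0 0;0 0 0 0 0 0 0;0 0 0 0 0 0 0'>/dev/null;python3 - <<'E'
from h import *
st()
f=cv2.cvtColor(sum(env.grab_frame("side")[130:230,220:320].astype(np.float32) for _ in range(4))/4,4)
f=cv2.convertScaleAbs(cv2.resize(f,(400,400),interpolation=2),alpha=3.5)
cv2.imwrite("pics/p11.png",np.hstack([cv2.imread("pics/p8.png")[:,:400],f]))
E
```

```text
t 27.8833 case xyz [-69.8  -0.7 191.5] F case [-0.02  1.56  0.57] q [ 2.9 21.3 83.9  0.  74.8 10.3] w 0.4
```

View pics/p11.png

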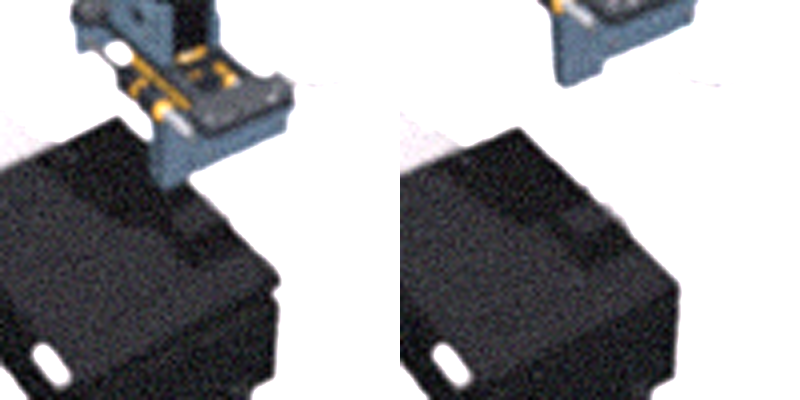

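The lid's front corner dropped from (518,118) to (518,130) in the crop, and the gap at the near corner (675,290) has closed. The lid stays latched with the gripper clear, so I'm handing in.

```bash
python3 -c "
from workcell import env
print(env.job_done())"
```

```text
the job is handed in; nothing more can be done
None
```

The lid is shut and looked latched in the last picture, and I handed the job in at about 28 s; no verdict was reported.

- **Push:** I pushed the lid past upright from behind with at most about 2 N measured. I backed off at about 1 rad, and the pictures showed it falling by itself with the finger clear.
- **Press:** The catch gave way at about 10.5 N and the force dropped to zero. The lid met its hard rest about 12 mm lower. I held 14–15 N there for about 1.3 s, and no force reading I took on the lid went above about 15.5 N.
- **Last check:** After I lifted off, the lid's front edge sat lower than before and the gap at the case had closed. The gripper was clear, with only noise on the force reading.
- **Bystanders:** The dropper, objective and canister looked undisturbed in the pictures I viewed, but I made no final measurement of any bystander.

**What disagreed:**
- The visible finger tips are about 20–25 mm above the reported TCP, so contact came about 25–35 mm lower than I expected. I found it by force.
- From the side view I put the resting lid about 10 mm lower than the task description implies.
- I viewed 13 pictures against the budget of 10, because of the missing contact.

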